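# Square the clamp bar against the sprung rail of a watch-strap jig

## Task

Lift the small aluminium canister off the watch-strap jig and stand it upright in the empty bay of the grey caddy. Then gently push the loose steel bar across the jig, at two points along its length, until it lies parallel against the sprung brass rail, and press it in lightly for a moment so that the springs give (push with about 10 N, never more than 14 N). Let go, leaving the bar resting against the rail along its whole length, and disturb nothing else.

Things in the scene. Friction and masses are not known exactly. Their poses are not given: they have to be found in the camera images.
- canister_mid (a point): Centre (half-way up) of the round aluminium canister with a knurled steel twist cap, 34 mm diameter, 50 mm tall, 0.06 kg, standing upright on the jig's white plate between the bar and the rail. z is its upright axis.
- bay (a point): Centre of the inner floor of the caddy's empty bay, 4 mm above the worktop; axes as the caddy's. The bay is 132 mm (x) by 104 mm (y) inside; its walls are 4 mm thick and rise to 32 mm above the worktop. The neighbouring bay (+y) holds small upright tool handles up to 74 mm tall. The caddy is fixed to the worktop.
- jig: White plastic base plate of the strap jig, fixed, 250 mm (x) by 340 mm (y), 8 mm thick; origin at the centre of its underside on the worktop. Its x axis points from the bar's side towards the rail; the rail runs along its y.
- rail_mount: Black back block of the jig's rail, fixed to the plate, 300 mm long (y), 26 mm high on top of the plate; its frame coincides with the jig's (origin on the worktop below the plate's centre, x towards the rail). It carries an aluminium carriage and, sprung against the carriage, the brass rail that the bar must lie against. Forces on this body include those on the rail.
- rail_zone (a point): Point fixed to rail_mount (x 51 mm), NOT to the rail: middle of where the front face of the brass rail (270 mm long in y, top 26 mm above the worktop, parallel to the mount) may stand, anywhere from 18 mm before to 18 mm behind (x). No reading tells its setting: see or feel it. The rail yields straight back under 5 N per mm from zero and bottoms after 6 mm.
- bar: Loose dark steel bar, 18 mm (x) by 220 mm (y, its long axis) by 14 mm tall, about 0.43 kg, lying flat on the jig's plate; origin at the centre of its underside. It starts near the plate's edge away from the rail, up to 13 degrees askew. Sliding friction of about 2 to 4 N holds it where it is left, enough to stay against the slightly compressed rail; bearing down on it while pushing adds friction.
- watch_case: Closed cherry wood watch roll case, loose, 110 mm (x) by 190 mm (y), 70 mm tall; origin at the centre of its underside. Leave alone.
- tweezers: Steel tweezers lying on the worktop, about 125 mm long, 7 mm high; origin at mid-length underneath. Leave alone.
- loupe: Brass eye loupe, 34 mm diameter, 30 mm tall; origin at the centre of its underside. Leave alone.
- screwdriver: Small screwdriver lying on the worktop, 130 mm long. Leave alone.
Mind the look-alikes: they are no part of the job. Several things have the shape of the bar; the one meant has the colours described above.

How it is judged (in metres and radians):
On the way, in this order (a step that is already met when the one before it is completed fails the run):
1. the canister stands upright in the caddy's empty bay (x of canister_mid in the frame of bay between -0.055 and 0.055 m and y of canister_mid in the frame of bay between -0.045 and 0.045 m and z of canister_mid in the frame of bay below 0.031 m and angle between canister_mid's own z axis and vertical below 0.12 rad), for 0.2 s.
2. the bar, parallel to the rail, is pressed against it with more than 2.5 N (angle between the y axis of bar and the y axis of rail_mount, either way round below 0.02 rad and contact force between bar and rail_mount above 2.5 N), for 0.2 s.
At the end, for the whole second after the job is handed in: The canister stands upright (within 7 degrees) on the floor of the caddy's empty bay; the bar lies flat and at rest on the jig, parallel to the rail within 0.02 rad (1.1 degrees) and still in contact with it (more than 0.3 N, held by its own friction against the springs) (all of step 1 and angle between the y axis of bar and the y axis of rail_mount, either way round below 0.02 rad and contact force between bar and rail_mount above 0.3 N and linear speed of bar below 0.01 m/s and angle between bar's own z axis and vertical below 0.03 rad); the robot touches nothing.
It fails at once if the bar is pressed against the rail with more than 14 N (contact force between bar and rail_mount above 14 N).
It fails at once if the watch case moved more than 15 mm (distance of watch_case from where it was at the start of the episode above 0.015 m).
It fails at once if the tweezers moved more than 15 mm (distance of tweezers from where it was at the start of the episode above 0.015 m).
It fails at once if the loupe moved more than 15 mm (distance of loupe from where it was at the start of the episode above 0.015 m).
It fails at once if the screwdriver moved more than 15 mm (distance of screwdriver from where it was at the start of the episode above 0.015 m).
It also fails if it takes over 72 s, if anything falls off the work surface, if the arm or the gripper's body presses on something with over 40 N, if the wrist force passes 120 N, or if a joint passes its speed limit or range.

## Robot

A 6-joint arm with a two-finger parallel gripper is mounted at the origin on the work surface. World frame = base frame: x ahead of the robot, y to its left, z up, the work surface at z = 0. Lengths are in mm, angles in rad, forces in N, time in s.
With the tool pointing down it reaches from about 275 to 1000 mm from the base axis. Payload 8.4 kg.
Tool frame: the origin (TCP) lies midway between the tips of the shut fingers; the grasp point (between the pads) lies 19 mm behind it (r.grip_point_offset is the distance from the TCP to the grasp point, in mm); z points along the fingers, y is the line along which they close (so a half turn about z gives the same grasp; the last joint's range is limited). The gripper opens to 85 mm and grips with 20 to 120 N. Pads are 22 mm wide; open, the fingers measure 114 mm over their backs; the gripper's body (76 mm by 85 mm) begins 54 mm behind the grasp point. The pads swing forward as they close: fully open they stand 13 mm farther back than shut.
Start: joints at [1.327, 0.353, 1.633, -0, 1.155, -0.002], TCP at [149.655, 606.821, 231.281] pointing down, gripper open.
Joint ranges: [-2.63, 2.63], [-0.92, 2.1], [0.06, 2.66], [-1.3, 4.44], [0, 2.69], [-3.02, 3.02]. Speed limits (rad/s): [2.22, 2.22, 2.79, 3.14, 3.14, 3.14].

## Interface

Orientations are given as [roll, pitch, yaw] about the fixed x, y, z axes, in that order (R = Rz(yaw) Ry(pitch) Rx(roll)).
In Python, from rig import r gives the robot as it stands. The module is installed in compiled form; this text tells all that it offers.
- The arm moves only by the shell command python3 -m creep 'ROWS' [FORCE]. ROWS is text: rows parted by semicolons, each of 7 numbers parted by spaces: the turn, a rotation vector about the tool's x, y, z in degrees, then the shift along the tool's x, y, z in m, then the closure in counts, from 0 (fully open) to 255 (shut). A call has 1 to 8 rows; each row is the pose to reach, as a shift and turn from the pose commanded when the call began, along the tool's axes at that moment; what a row does not reach only later rows make up. A row lasts 1/8 s, in which the tool goes at most 62.5 mm and 10.7 degrees, less where a joint would pass 70% of its speed; a pose out of reach is approached as far as the arm can. A call with a gripper value outside its range is refused whole. The fingers move at their own pace and stop on an object; FORCE is the grip in N (left out, the last holds). Time passes only in rows, so rows that repeat a pose let the fingers close. It gives the time, the measured TCP pose, the force, the opening and the grip force at its end, in the units of the state.
- r.sense(): the state, without advancing time (a new reading comes with each control period).
- r.grab_frame(name): name is "scene" or "top" or "wrist"; returns a dict with "img" (384x512x3 uint8, red, green, blue), "range_z" (384x512 float32, mm along the optical axis (not along the pixel's ray), 0 where there is no reading), "K" (3x3 intrinsics, pixels), "D" ([k1, k2, p1, p2, k3] as OpenCV has them; the pictures are not rectified), "world_from_camera" (4x4, takes a point from camera to world coordinates). Camera axes: x right, y up, looking along -z (the intrinsics and any distortion apply to the point x, -y, -z); pixel columns grow to the right and rows downward; lengths in mm; the calibration is good to about 2 mm. A picture is of the moment at which its call begins.
- r.sign_off(): hands the job in; it is judged then, once.
The state is a dict: "clock": time; "qpos": joint angles; "qvel": joint speeds; "joint_efforts": joint torques, N m; "eef_pos": TCP position; "tcp_rot": TCP orientation; "contact_force": force on the tool from outside, world axes, zero at the start; "wrist_torque": the same for the moment, N m; "opening": opening from 0.0 (shut) to 1.0 (fully open); "grasp_force": force on a finger pad.
Only numpy, scipy, OpenCV 4.12 (cv2) and the standard library are available. Lean on these libraries where they do the work, as an engineer would, in place of code of your own. Each camera call takes 0.05 s, during which the arm holds its last target. There are 200 camera calls.

## Working session

There is one attempt and no reset: what is moved stays moved. The work goes in short steps, Python scripts to look and compute and a shell command to move; the robot and the scene stay as the last step left them, time stands still between calls to the robot, and variables do not carry over. Pictures are saved under pics/ and viewed, at most 10 in all, crops included, and the job is handed in when it is done.

```bash
mkdir -p pics; cat > h.py <<'E'
import numpy as np, cv2
from rig import r
from scipy.spatial.transform import Rotation as Ro
def cloud(f):
    K,D,T=np.array(f["K"],float),np.array(f["D"],float),np.array(f["world_from_camera"],float)
    h,w=f["range_z"].shape
    u,v=np.meshgrid(np.arange(w),np.arange(h))
    p=cv2.undistortPoints(np.stack([u,v],-1).reshape(-1,1,2).astype(float),K,D).reshape(h,w,2)
    z=f["range_z"]
    P=np.stack([p[...,0]*z,-p[...,1]*z,-z],-1)
    return P@T[:3,:3].T+T[:3,3]
def save(n,img): cv2.imwrite(n,img[...,::-1])
E
python3 - <<'E'
from h import *
for n in("top","scene"):
    f=r.grab_frame(n); save(f"pics/{n}0.png",f["img"]); np.savez(f"{n}0.npz",img=f["img"],P=cloud(f),z=f["range_z"])
s=r.sense(); print(s)
E
```

```text
{'clock': 0.1, 'qpos': array([ 1.32662043e+00,  3.53606746e-01,  1.63404486e+00,  3.26963447e-06,
        1.15524542e+00, -2.36871383e-03]), 'qvel': array([-0.00060826, -0.00156403, -0.00052028,  0.00066302, -0.00088796,
       -0.00044149]), 'joint_efforts': array([ 1.56310391e-03, -6.06355691e+01, -3.42817640e+01,  1.78620130e-04,
        4.15804912e-03, -7.77837357e-06]), 'eef_pos': array([149.53565165, 606.39872898, 230.62575262]), 'tcp_rot': array([-3.14028829e+00, -6.07932560e-06,  2.89978415e+00]), 'contact_force': array([-1.12091653,  0.93074683, -0.68581944]), 'wrist_torque': array([ 0.10312582, -0.05761783,  0.07393148]), 'grasp_force': 0.0, 'opening': 0.9992787730767233}
```

View pics/top0.png

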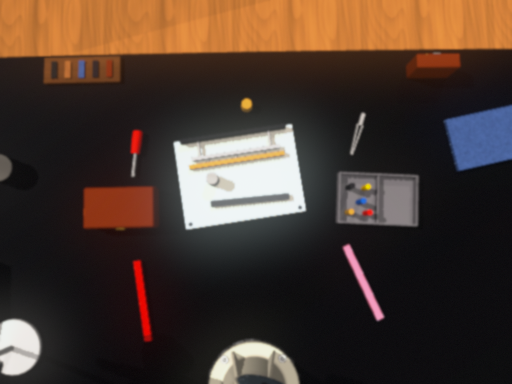

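View pics/scene0.png

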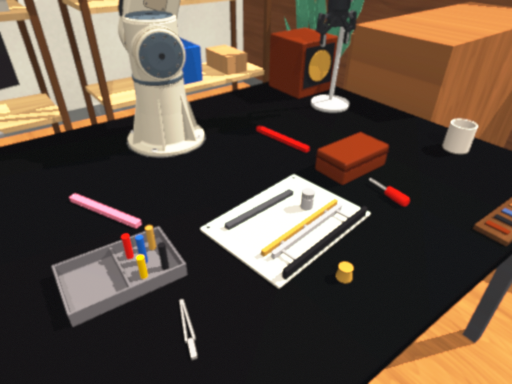

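The top view shows the dark steel bar at (250,200), the brass rail at (238,158), the canister at (213,180) and the empty bay at (398,200). The bar could be confused with the red bar (142,300) or the pink one (362,282). The canister could be confused with the brass loupe (247,104) or the white cup. By the description I choose the dark bar and the silver canister, both on the white plate.

```bash
python3 - <<'E'
from h import *
a=np.load("top0.npz"); b=np.load("scene0.npz")
P=a["P"]; 
for n,(u,v) in dict(can=(212,179),plateTL=(180,145),plateTR=(289,129),BR=(300,208),BL=(189,226),barL=(213,204),barR=(288,197),railL=(193,165),railR=(283,154),baywall=(418,200),bay=(398,200),bayc=(380,224),loupe=(247,104)).items(): print(n,P[v,u].round())
def rect(m,n,Q):
    q=Q[m]; 
    if len(q)<5: print(n,len(q));return
    R=cv2.minAreaRect(q[:,:2].astype(np.float32)); print(n,len(q),np.round(R[0],1),np.round(R[1],1),round(R[2],2),"z",np.percentile(q[:,2],[5,50,95]).round(1), "med",np.median(q,0).round(1))
for nm,d in(("top",a),("scene",b)):
    Q=d["P"];I=d["img"].astype(int);ok=d["z"]>0
    hsv=cv2.cvtColor(d["img"],cv2.COLOR_RGB2HSV).astype(int)
    inj=ok&(Q[...,0]>350)&(Q[...,0]<680)&(Q[...,1]>-160)&(Q[...,1]<220)
    rect(inj&(I.min(-1)>150)&(abs(Q[...,2]-8)<5),nm+" plate",Q)
    rect(inj&(hsv[...,1]>110)&(hsv[...,2]>120)&(Q[...,2]>17)&(Q[...,2]<34),nm+" rail",Q)
    rect(inj&(I.max(-1)<110)&(Q[...,2]>15)&(Q[...,2]<27),nm+" bar",Q)
    rect(inj&(Q[...,2]>48),nm+" can",Q)
    rect(ok&(Q[...,2]>25)&(Q[...,2]<38)&(Q[...,1]<-180)&(Q[...,1]>-460)&(Q[...,0]>330)&(Q[...,0]<600)&(hsv[...,1]<60),nm+" caddy",Q)
E
python3 - <<'E'
import cv2
i=cv2.imread('pics/scene0.png')[160:290,190:380]; j=cv2.imread('pics/top0.png')[110:240,160:430]
cv2.imwrite('pics/c1.png',cv2.resize(i,None,fx=4,fy=4,interpolation=cv2.INTER_CUBIC))
E
```

```text
can [570. 100.  54.]
plateTL [674. 194.   8.]
plateTR [ 713. -116.   12.]
BR [ 488. -141.   10.]
BL [444. 170.  11.]
barL [504. 101.  23.]
barR [ 519. -108.   23.]
railL [614. 155.  24.]
railR [639. -97.  27.]
baywall [ 504. -479.    0.]
bay [ 505. -419.    9.]
bayc [ 439. -358.   34.]
loupe [783.   1.  29.]
top plate 7327 [579.5  27.6] [245.1 342. ] 7.49 z [ 4.3  8.  11.7] med [559.3  34.6   8. ]
top rail 372 [626.3  33.4] [ 12.5 263. ] 7.74 z [21.9 25.7 29.7] med [625.7  34.9  25.7]
top bar 9 [678. 165.] [ 1.2 25.2] 8.79 z [20.7 22.7 26.9] med [678.4 165.7  22.7]
top can 118 [571.1 101.1] [30.8 30.3] 88.84 z [53.9 57.6 61.2] med [571.7 100.   57.6]
top caddy 482 [ 508.8 -354.4] [220.1 140.6] 86.24 z [26.  31.  35.6] med [ 504.3 -352.7   31. ]
scene plate 5670 [579.9  28.3] [244.8 341.5] 7.62 z [5.6 7.5 9.4] med [572.1  -9.8   7.5]
scene rail 486 [628.2  31.9] [ 12.6 264.4] 7.55 z [18.3 24.7 26.9] med [632.3  10.3  24.7]
scene bar 165 [521.7  -5.1] [ 15.5 211.3] 1.62 z [15.6 19.5 22. ] med [523.7 -18.5  19.5]
scene can 112 [573.5 100.9] [31.7 31.9] 84.76 z [49.7 56.7 58.5] med [576.3  97.3  56.7]
scene caddy 1100 [ 509.5 -354.8] [218.4 144.5] 86.7 z [25.7 30.1 33.1] med [ 551.8 -355.8   30.1]
```

View pics/c1.png

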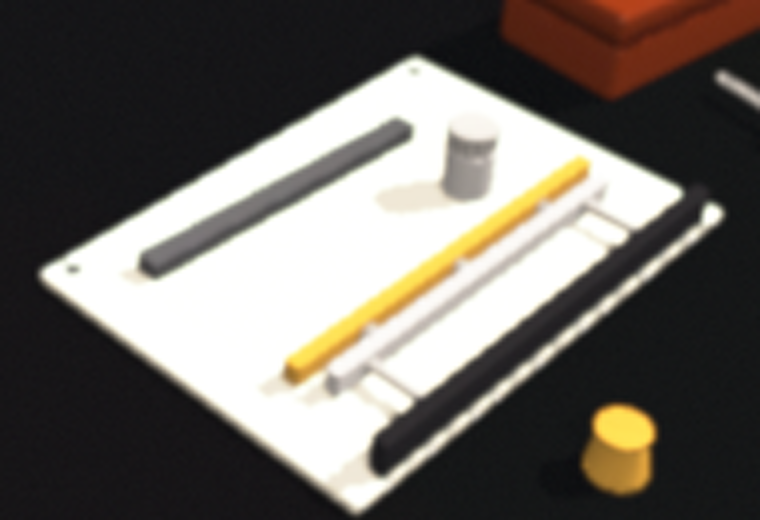

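The crop confirms the choice: dark bar left at (150,260)–(400,130), silver canister with its cap at (470,155), yellow brass rail at (430,270), black mount at the back. Next I check what stands near the tool and plan the first move.

```bash
cat >> h.py <<'E'
def plan(x,y,z,yawdeg):
    s=r.sense(); R=Ro.from_euler('xyz',s["tcp_rot"]); G=Ro.from_euler('xyz',[180,0,yawdeg],degrees=True)
    t=R.inv().apply(np.array([x,y,z])-s["eef_pos"])/1000
    print("rotvec",(R.inv()*G).as_rotvec(degrees=True).round(2),"shift",t.round(4),"pos",s["eef_pos"].round(1),"F",s["contact_force"].round(2),"t",s["clock"],"op",round(s["opening"],2))
E
python3 - <<'E'
from h import *
P=np.load("top0.npz")["P"];S=np.load("scene0.npz")["P"]
for u,v in((18,340),(5,350),(30,360),(10,370),(3,165),(142,300),(95,207),(140,207)): print(u,v,P[v,u].round())
for u,v in((330,103),(336,80),(340,55),(344,35),(338,15),(325,22)): print("S",u,v,S[v,u].round())
plan(480,101,200,187.6)
plan(572.5,101,200,187.6)
E
```

```text
18 340 [141. 642.  16.]
5 350 [125. 656.  56.]
30 360 [ 87. 608.  17.]
10 370 [ 60. 665.  13.]
3 165 [623. 683.  38.]
142 300 [245. 299.  20.]
95 207 [499. 413.  68.]
140 207 [497. 293.  65.]
S 330 103 [148. 630.  22.]
S 336 80 [-875. 1846. -404.]
S 340 55 [-436. 1336.  -37.]
S 344 35 [155. 648. 270.]
S 338 15 [161. 596. 340.]
S 325 22 [126. 575. 316.]
rotvec [-7.000e-02 -1.000e-02 -2.145e+01] shift [-0.4419 -0.4115  0.0312] pos [149.5 606.4 230.6] F [-1.12  0.93 -0.69] t 0.1 op 1.0
rotvec [-7.000e-02 -1.000e-02 -2.145e+01] shift [-0.5317 -0.3894  0.0311] pos [149.5 606.4 230.6] F [-1.12  0.93 -0.69] t 0.1 op 1.0
```

```bash
python3 -m creep '0 0 -10 -0.05 -0.037 0 0; 0 0 -21.4 -0.53 -0.389 0.01 0; 0 0 -21.4 -0.53 -0.389 0.02 0; 0 0 -21.4 -0.53 -0.389 0.03 0; 0 0 -21.4 -0.53 -0.389 0.03 0; 0 0 -21.4 -0.53 -0.389 0.03 0; 0 0 -21.4 -0.53 -0.389 0.03 0; 0 0 -21.4 -0.53 -0.389 0.03 0' 40; python3 -c "
from h import *
plan(572.5,101,200,187.6)"
```

```text
clock: 1.1
eef_pos: [469.4, 223.3, 210.2]
tcp_rot: [3.141, 0.0, -3.01]
contact_force: [0.9, 1.6, 0.3]
opening: 0.998
grasp_force: 0.0
rotvec [ 0.01  0.   -0.05] shift [-0.0861 -0.1348  0.0102] pos [469.4 223.3 210.2] F [0.87 1.59 0.32] t 1.1 op 1.0
```

```bash
python3 -m creep '0 0 0 -0.086 -0.135 0.01 0; 0 0 0 -0.086 -0.135 0.01 0; 0 0 0 -0.086 -0.135 0.01 0; 0 0 0 -0.086 -0.135 0.01 0; 0 0 0 -0.086 -0.135 0.01 0' ; python3 - <<'E'
from h import *
plan(572.5,101,22,187.6)
f=r.grab_frame("wrist"); save("pics/w1.png",f["img"]); np.savez("w1.npz",img=f["img"],P=cloud(f),z=f["range_z"])
E
```

```text
clock: 1.72
eef_pos: [570.7, 102.8, 200.0]
tcp_rot: [3.141, -0.001, -3.01]
contact_force: [0.2, -0.4, 0.8]
opening: 0.998
grasp_force: 0.0
rotvec [ 0.01 -0.07 -0.08] shift [-0.0018 -0.002   0.178 ] pos [570.7 102.8 200. ] F [ 0.24 -0.43  0.76] t 1.725 op 1.0
```

View pics/w1.png

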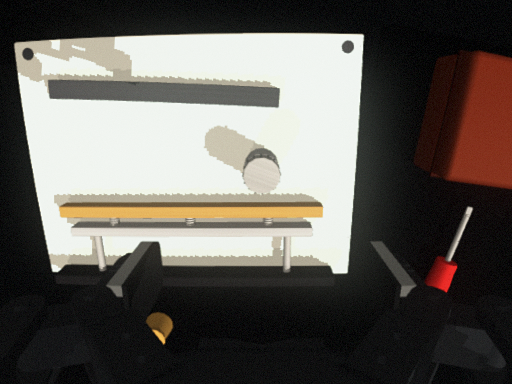

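The wrist view shows the canister cap at (262,175), the bar from (50,90) to (278,97), the rail from (60,211) to (322,211), and the fingers clear of everything.

```bash
python3 - <<'E'
from h import *
d=np.load("w1.npz");Q=d["P"];I=d["img"].astype(int);ok=d["z"]>0
hsv=cv2.cvtColor(d["img"],cv2.COLOR_RGB2HSV).astype(int)
V,U=np.mgrid[:384,:512]; a=np.radians(7.6); ex=np.array([np.cos(a),np.sin(a)]); ey=np.array([-ex[1],ex[0]]); O=np.array([579.7,28])
def rep(m,n):
    q=Q[m]; R=cv2.minAreaRect(q[:,:2].astype(np.float32)); j=np.stack([(q[:,:2]-O)@ex,(q[:,:2]-O)@ey],1)
    print(n,len(q),np.round(R[0],1),np.round(R[1],1),round(R[2],2),"z",np.percentile(q[:,2],[5,50,95]).round(1),"jig pct x",np.percentile(j[:,0],[2,50,98]).round(1),"y",np.percentile(j[:,1],[1,99]).round(1))
    return q,j
rep(ok&(I.min(-1)>140)&(abs(Q[...,2]-8)<4)&(V<280)&(U<370),"plate")
q,j=rep(ok&(hsv[...,1]>120)&(V<225)&(V>195)&(U<330)&(Q[...,2]>22),"rail"); print("rail slope deg",np.degrees(np.arctan(np.polyfit(j[:,1],j[:,0],1))))
q,j=rep(ok&(I.max(-1)<120)&(V<115)&(V>74)&(U<290)&(U>40)&(Q[...,2]>19),"bar"); print("bar line rel jig: deg",-np.degrees(np.arctan(np.polyfit(j[:,1],j[:,0],1)[0])),np.polyfit(j[:,1],j[:,0],1))
rep(ok&(Q[...,2]>54)&(V<200)&(V>140)&(U>220)&(U<300),"can")
E
```

```text
plate 59080 [582.6  29.1] [248.9 340.7] 7.93 z [7.2 8.5 9.7] jig pct x [-117.9  -25.2  111.1] y [-165.1  167.5]
rail 2968 [626.7  35.6] [ 12.7 267.4] 7.77 z [25.1 26.5 27.7] jig pct x [41.8 47.3 53.4] y [-129.6  131.9]
rail slope deg [-0.13752059 88.79243555]
bar 4315 [ 5.143e+02 -2.000e-01] [ 17.4 219. ] 4.68 z [21.2 22.4 23.7] jig pct x [-79.9 -68.5 -57. ] y [-125.6   88. ]
bar line rel jig: deg -2.9219649480338874 [ 5.10421666e-02 -6.76324530e+01]
can 1099 [572.3 101.6] [32.4 33.1] 45.61 z [56.9 58.4 59.5] jig pct x [-12.7   2.   16.7] y [58.6 89. ]
```

```bash
python3 -m creep '0 0 0 -0.002 -0.002 0.05 0; 0 0 0 -0.002 -0.002 0.09 0; 0 0 0 -0.002 -0.002 0.13 0; 0 0 0 -0.002 -0.002 0.13 0'; python3 -c "
from h import *
plan(572.5,101,22,187.6)"
```

```text
clock: 2.28
eef_pos: [570.8, 101.5, 68.1]
tcp_rot: [-3.141, -0.006, -3.008]
contact_force: [-0.9, 0.1, 0.6]
opening: 0.999
grasp_force: 0.0
rotvec [-0.01 -0.33  0.04] shift [-0.0019 -0.0007  0.0461] pos [570.8 101.5  68.1] F [-0.89  0.06  0.61] t 2.275 op 1.0
```

```bash
python3 -m creep '0 0 0 -0.002 0 0.02 0; 0 0 0 -0.002 0 0.04 0; 0 0 0 -0.002 0 0.046 0; 0 0 0 -0.002 0 0.046 90; 0 0 0 -0.002 0 0.046 170; 0 0 0 -0.002 0 0.046 255; 0 0 0 -0.002 0 0.046 255; 0 0 0 -0.002 0 0.046 255' 40;  python3 -m creep '0 0 0 0 0 0 255;0 0 0 0 0 0 255; 0 0 0 0 0 0 255;0 0 0 0 0 -0.02 255;0 0 0 0 0 -0.05 255; 0 0 0 0 0 -0.09 255; 0 0 0 0 0 -0.13 255; 0 0 0 0 0 -0.13 255'; python3 -c "
from h import *
plan(505.7,-408.5,150,176.5)"
```

```text
clock: 3.28
eef_pos: [576.2, 101.2, 25.3]
tcp_rot: [3.141, 0.001, -3.01]
contact_force: [-0.9, 0.7, 5.5]
opening: 0.374
grasp_force: 39.4
clock: 4.28
eef_pos: [578.0, 101.4, 158.9]
tcp_rot: [3.141, 0.007, -3.01]
contact_force: [0.7, -0.8, -1.3]
opening: 0.373
grasp_force: 39.8
rotvec [ 0.05  0.41 11.04] shift [ 0.1387 -0.496   0.0078] pos [578.  101.4 158.9] F [ 0.67 -0.76 -1.29] t 4.275 op 0.37
```

```bash
python3 -m creep '0 0 5 0.01 -0.04 0 255; 0 0 11 0.139 -0.496 0 255; 0 0 11 0.139 -0.496 0 255; 0 0 11 0.139 -0.496 0 255; 0 0 11 0.139 -0.496 0 255; 0 0 11 0.139 -0.496 0 255; 0 0 11 0.139 -0.496 0 255; 0 0 11 0.139 -0.496 0 255'; python3 -m creep '0 0 0 0 0 0 255; 0 0 0 0 0 0 255'; python3 -c "
from h import *
plan(505.7,-408.5,60,176.5)"
```

```text
clock: 5.28
eef_pos: [507.2, -374.6, 154.2]
tcp_rot: [3.141, -0.001, 3.081]
contact_force: [0.9, 0.0, -0.4]
opening: 0.372
grasp_force: 39.9
clock: 5.52
eef_pos: [507.5, -372.5, 153.8]
tcp_rot: [3.14, -0.001, 3.08]
contact_force: [0.0, 1.1, -1.0]
opening: 0.375
grasp_force: 40.0
rotvec [ 0.07 -0.07 -0.02] shift [-0.0005 -0.0362  0.0938] pos [ 507.5 -372.5  153.8] F [ 0.04  1.1  -0.98] t 5.525 op 0.38
```

```bash
python3 -m creep '0 0 0 0 -0.036 0 255; 0 0 0 0 -0.036 0 255; 0 0 0 0 -0.036 0.04 255; 0 0 0 0 -0.036 0.07 255; 0 0 0 0 -0.036 0.09 255; 0 0 0 0 -0.036 0.09 255; 0 0 0 0 -0.036 0.09 255'; python3 - <<'E'
from h import *
plan(505.7,-408.5,22,176.5)
f=r.grab_frame("wrist"); save("pics/w2.png",f["img"])
E
```

```text
clock: 6.4
eef_pos: [506.8, -408.9, 65.4]
tcp_rot: [-3.141, 0.001, 3.082]
contact_force: [0.7, -0.9, -0.0]
opening: 0.377
grasp_force: 40.1
rotvec [-0.04  0.06  0.07] shift [0.0012 0.0003 0.0434] pos [ 506.8 -408.9   65.4] F [ 0.7  -0.88 -0.04] t 6.4 op 0.38
```

View pics/w2.png

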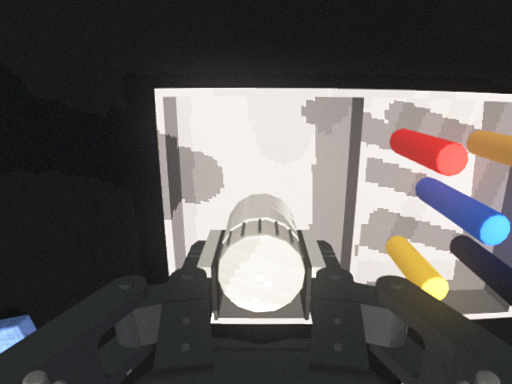

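The canister is upright in the pads at (262,270), well centred in the empty bay, and the tool handles at the right are clear.

```bash
python3 -m creep '0 0 0 0 0 0.02 255; 0 0 0 0 0 0.035 255; 0 0 0 0 0 0.040 255; 0 0 0 0 0 0.040 255'; python3 -m creep '0 0 0 0 0 0.002 255; 0 0 0 0 0 0.002 255'
```

```text
clock: 6.95
eef_pos: [505.7, -408.6, 23.5]
tcp_rot: [3.141, -0.001, 3.081]
contact_force: [0.3, -0.1, -0.6]
opening: 0.374
grasp_force: 40.1
clock: 7.2
eef_pos: [506.3, -409.0, 22.6]
tcp_rot: [-3.141, 0.0, 3.081]
contact_force: [-0.9, 0.5, 0.0]
opening: 0.373
grasp_force: 40.1
```

```bash
python3 -m creep '0 0 0 0 0 0.001 255; 0 0 0 0 0 0.002 255; 0 0 0 0 0 0.002 255'; python3 -m creep '0 0 0 0 0 0 140; 0 0 0 0 0 0 110; 0 0 0 0 0 0 100; 0 0 0 0 0 0 100;0 0 0 0 0 0 100'
```

```text
clock: 7.58
eef_pos: [506.3, -409.0, 21.3]
tcp_rot: [-3.141, 0.0, 3.081]
contact_force: [-2.0, 2.6, 6.9]
opening: 0.378
grasp_force: 40.8
clock: 8.2
eef_pos: [506.1, -408.8, 20.3]
tcp_rot: [3.142, -0.0, 3.081]
contact_force: [0.6, -0.2, 0.2]
opening: 0.612
grasp_force: 0.0
```

Placed with 7 N contact, then released. I lift away, shut the fingers for pushing, and check the canister.

```bash
python3 -m creep '0 0 0 0 0 -0.02 100; 0 0 0 0 0 -0.06 100; 0 0 0 0 0 -0.12 100; 0 0 0 0 0 -0.16 255; 0 0 0 0 0 -0.16 255;  0 0 0 0 0 -0.16 255; 0 0 0 0 0 -0.16 255; 0 0 0 0 0 -0.16 255' 60; python3 - <<'E'
from h import *
f=r.grab_frame("scene"); save("pics/s2.png",f["img"]); Q=cloud(f)
m=(f["range_z"]>0)&(Q[...,2]>40)&(Q[...,2]<70)&(abs(Q[...,0]-506)<55)&(abs(Q[...,1]+408)<45)
print(m.sum(),Q[m].mean(0),np.percentile(Q[m][:,2],98))
cv2.imwrite("pics/s2c.png",cv2.resize(f["img"][200:340,30:230,::-1],None,fx=3,fy=3))
# bar push geometry: bar centre (514.3,-0.2) yaw 4.68, rail yaw 7.75
plan(480,-50,100,187.75)
E
```

```text
clock: 9.2
eef_pos: [505.6, -408.4, 179.2]
tcp_rot: [3.14, -0.002, 3.081]
contact_force: [-0.0, 0.1, -0.8]
opening: -0.003
grasp_force: 0.0
285 [ 506.84362977 -410.52495187   51.18974764] 55.73764522856931
rotvec [  0.06  -0.07 -11.21] shift [0.0472 0.3562 0.0798] pos [ 505.7 -408.5  179.4] F [ 0.14  0.79 -0.43] t 9.25 op -0.0
```

View pics/s2c.png

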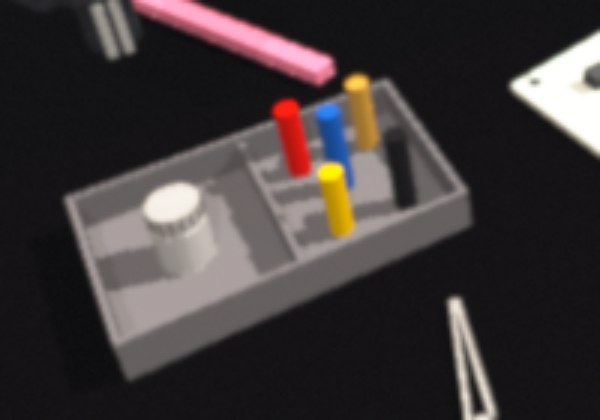

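The canister stands in the bay (cap at (175,205) in the crop). For the push I open the fingers, so the two tips touch the bar at two points along its length, with the tool aligned to the rail's yaw of 7.75°.

```bash
python3 -c "
from h import *
plan(472.7,-5.9,100,187.75)"
```

```text
rotvec [  0.06  -0.07 -11.21] shift [0.0571 0.3998 0.0798] pos [ 505.7 -408.5  179.4] F [ 0.14  0.79 -0.43] t 9.25 op -0.0
```

```bash
python3 -m creep '0 0 -5 0.01 0.05 0 0; 0 0 -11.2 0.057 0.4 0 0; 0 0 -11.2 0.057 0.4 0 0; 0 0 -11.2 0.057 0.4 0 0; 0 0 -11.2 0.057 0.4 0 0; 0 0 -11.2 0.057 0.4 0.03 0; 0 0 -11.2 0.057 0.4 0.08 0; 0 0 -11.2 0.057 0.4 0.08 0';python3 -m creep '0 0 0 0 0 0 0; 0 0 0 0 0 0 0'; python3 -c "
from h import *
plan(472.7,-5.9,4,187.75)"
```

```text
clock: 10.25
eef_pos: [470.9, -4.3, 97.9]
tcp_rot: [3.141, -0.005, -3.004]
contact_force: [-0.3, -1.0, -0.2]
opening: 1.0
grasp_force: 0.0
clock: 10.5
eef_pos: [474.5, -7.1, 101.4]
tcp_rot: [-3.141, 0.002, -3.007]
contact_force: [1.2, -0.4, 0.4]
opening: 0.997
grasp_force: 0.0
rotvec [-0.03  0.1  -0.05] shift [0.0018 0.0015 0.0974] pos [474.5  -7.1 101.4] F [ 1.17 -0.4   0.35] t 10.5 op 1.0
```

```bash
python3 -m creep '0 0 0 0.002 0 0.03 0; 0 0 0 0.002 0 0.06 0; 0 0 0 0.002 0 0.08 0; 0 0 0 0.002 0 0.090 0; 0 0 0 0.002 0 0.097 0; 0 0 0 0.002 0 0.097 0; 0 0 0 0.002 0 0.097 0'; python3 - <<'E'
from h import *
plan(472.7,-5.9,4,187.75)
f=r.grab_frame("wrist"); save("pics/w3.png",f["img"])
E
```

```text
clock: 11.38
eef_pos: [471.8, -6.5, 4.0]
tcp_rot: [-3.141, 0.001, -3.006]
contact_force: [0.6, -0.3, 0.1]
opening: 1.002
grasp_force: 0.0
rotvec [-0.01  0.06 -0.01] shift [-0.0009  0.0004 -0.    ] pos [471.8  -6.5   4. ] F [ 0.57 -0.27  0.09] t 11.375 op 1.0
```

View pics/w3.png

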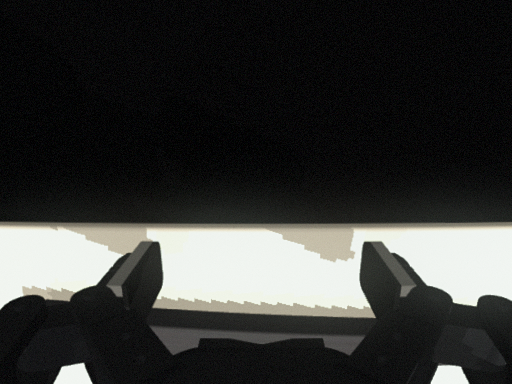

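The fingertips are low over the plate and the bar lies ahead of them at row 325. Now I push in stages.

```bash
python3 -m creep '0 0 0 -0.006 0 0 0; 0 0 0 -0.012 0 0 0; 0 0 0 -0.017 0 0 0; 0 0 0 -0.022 0 0 0; 0 0 0 -0.027 0 0 0; 0 0 0 -0.032 0 0 0; 0 0 0 -0.037 0 0 0; 0 0 0 -0.042 0 0 0';python3 -m creep '0 0 0 -0.006 0 0 0; 0 0 0 -0.012 0 0 0; 0 0 0 -0.018 0 0 0; 0 0 0 -0.023 0 0 0; 0 0 0 -0.028 0 0 0; 0 0 0 -0.033 0 0 0; 0 0 0 -0.037 0 0 0; 0 0 0 -0.040 0 0 0'; python3 - <<'E'
from h import *
plan(472.7,-5.9,4,187.75)
f=r.grab_frame("top"); Q=cloud(f); save("pics/t3.png",f["img"])
f=r.grab_frame("scene"); save("pics/s3.png",f["img"]);cv2.imwrite("pics/s3c.png",cv2.resize(f["img"][160:290,190:380,::-1],None,fx=4,fy=4,interpolation=cv2.INTER_CUBIC))
E
```

```text
clock: 12.42
eef_pos: [511.4, -0.8, 3.0]
tcp_rot: [3.141, -0.004, -3.006]
contact_force: [-6.5, -0.5, 5.0]
opening: 1.002
grasp_force: 2.9
clock: 13.42
eef_pos: [551.1, 4.6, 3.0]
tcp_rot: [3.141, -0.003, -3.006]
contact_force: [-5.5, -0.8, 5.3]
opening: 1.001
grasp_force: 3.1
rotvec [ 0.02 -0.19  0.01] shift [ 0.0791  0.0001 -0.0007] pos [551.1   4.6   3. ] F [-5.55 -0.83  5.26] t 13.425 op 1.0
```

View pics/s3c.png

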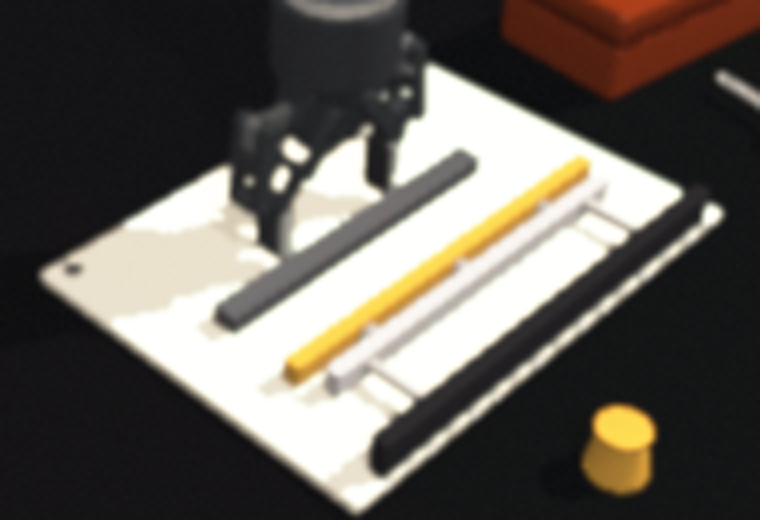

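The bar at (345,235) has turned parallel to the rail, and the gap is about 40 mm. The upward force of 5 N suggests the tips are scraping the plate, so I back off slightly, rise 3 mm and continue.

```bash
python3 -m creep '0 0 0 0.004 0 0 0; 0 0 0 0.004 0 -0.002 0; 0 0 0 0.004 0 -0.004 0; 0 0 0 0.004 0 -0.004 0'; python3 -m creep '0 0 0 -0.004 0 0 0; 0 0 0 -0.009 0 0 0; 0 0 0 -0.014 0 0 0; 0 0 0 -0.019 0 0 0; 0 0 0 -0.023 0 0 0; 0 0 0 -0.027 0 0 0; 0 0 0 -0.031 0 0 0; 0 0 0 -0.035 0 0 0'; python3 - <<'E'
from h import *
s=r.sense(); print(s["contact_force"],s["wrist_torque"])
plan(472.7,-5.9,4,187.75)
f=r.grab_frame("scene"); Q=cloud(f); I=f["img"].astype(int);hsv=cv2.cvtColor(f["img"],cv2.COLOR_RGB2HSV).astype(int)
a=np.radians(7.75); O=np.array([580.,28]); ex=np.array([np.cos(a),np.sin(a)]);ey=np.array([-ex[1],ex[0]])
jx=(Q[...,:2]-O)@ex; jy=(Q[...,:2]-O)@ey
k=(abs(jy)<130)&(jx>-30)&(jx<70)
rl=k&(hsv[...,1]>110)&(hsv[...,2]>110)&(Q[...,2]>15)
br=k&(I.max(-1)<130)&(hsv[...,1]<70)&(Q[...,2]>18)&(Q[...,2]<25)&(jx<45)
print("rail x",np.percentile(jx[rl],[2,50,98]).round(1),"bar x",np.percentile(jx[br],[2,50,98]).round(1),br.sum())
E
```

```text
clock: 14.02
eef_pos: [549.1, 4.1, 7.7]
tcp_rot: [-3.141, 0.001, -3.006]
contact_force: [0.3, -0.4, 0.3]
opening: 1.004
grasp_force: 0.0
clock: 15.02
eef_pos: [581.7, 8.8, 7.1]
tcp_rot: [3.141, -0.004, -3.006]
contact_force: [-6.8, -1.7, 6.5]
opening: 1.0
grasp_force: 4.7
[-6.80283792 -1.67629411  6.4686693 ] [-0.17570876  1.05516058 -0.00157494]
rotvec [ 0.02 -0.22  0.  ] shift [1.1e-01 1.0e-04 3.5e-03] pos [581.7   8.8   7.1] F [-6.8  -1.68  6.47] t 15.025 op 1.0
rail x [42.4 50.6 54. ] bar x [11.4 20.9 27.6] 426
```

```bash
python3 -m creep '0 0 0 0 0 -0.001 0; 0 0 0 0 0 -0.002 0; 0 0 0 -0.002 0 -0.0025 0; 0 0 0 -0.004 0 -0.003 0; 0 0 0 -0.006 0 -0.003 0; 0 0 0 -0.008 0 -0.003 0; 0 0 0 -0.008 0 -0.003 0'; python3 -c "
from h import *
plan(472.7,-5.9,4,187.75)"
```

```text
clock: 15.95
eef_pos: [591.4, 9.9, 10.3]
tcp_rot: [3.142, 0.0, -3.006]
contact_force: [-0.2, 0.6, 0.1]
opening: 1.0
grasp_force: 0.0
rotvec [ 0.    0.01 -0.01] shift [0.1197 0.0003 0.0063] pos [591.4   9.9  10.3] F [-0.23  0.56  0.12] t 15.95 op 1.0
```

The force vanished: at this height the open tips ride over the bar's edge. I lift, retreat behind the bar, go lower (TCP z −2, tips about 11 mm) and push again.

```bash
python3 -m creep '0 0 0 0 0 -0.01 0; 0 0 0 0 0 -0.02 0; 0 0 0 0.014 0 -0.02 0; 0 0 0 0.027 0 -0.02 0; 0 0 0 0.027 0 -0.02 0; 0 0 0 0.027 0 -0.01 0; 0 0 0 0.027 0 0 0; 0 0 0 0.027 0 0.0 0';  python3 -m creep '0 0 0 0 0 0.005 0; 0 0 0 0 0 0.009 0; 0 0 0 0 0 0.012 0; 0 0 0 0 0 0.012 0'; python3 - <<'E'
from h import *
plan(472.7,-5.9,4,187.75)
f=r.grab_frame("scene"); Q=cloud(f); I=f["img"].astype(int);hsv=cv2.cvtColor(f["img"],cv2.COLOR_RGB2HSV).astype(int)
cv2.imwrite("pics/s4c.png",cv2.resize(f["img"][160:290,190:380,::-1],None,fx=4,fy=4,interpolation=cv2.INTER_CUBIC))
a=np.radians(7.75); O=np.array([580.,28]); ex=np.array([np.cos(a),np.sin(a)]);ey=np.array([-ex[1],ex[0]])
jx=(Q[...,:2]-O)@ex; jy=(Q[...,:2]-O)@ey
k=(abs(jy)<130)&(jx>-30)&(jx<70)
br=k&(I.max(-1)<130)&(hsv[...,1]<70)&(Q[...,2]>18)&(Q[...,2]<25)&(jx<45)
print("bar x",np.percentile(jx[br],[2,50,98]).round(1),br.sum(),"deg",-np.degrees(np.polyfit(jy[br],jx[br],1)[0]))
E
```

```text
clock: 16.95
eef_pos: [563.7, 6.3, 9.0]
tcp_rot: [3.141, -0.002, -3.006]
contact_force: [0.0, 0.2, 1.0]
opening: 1.0
grasp_force: 0.0
clock: 17.45
eef_pos: [564.3, 6.3, -1.9]
tcp_rot: [3.142, -0.0, -3.006]
contact_force: [-0.2, 0.1, 0.6]
opening: 0.998
grasp_force: 0.0
rotvec [ 0.   -0.02 -0.  ] shift [ 0.0924  0.0003 -0.0058] pos [564.3   6.3  -1.9] F [-0.22  0.09  0.61] t 17.45 op 1.0
bar x [-18.7  21.1  28.3] 444 deg 0.11809011979147545
```

View pics/s4c.png

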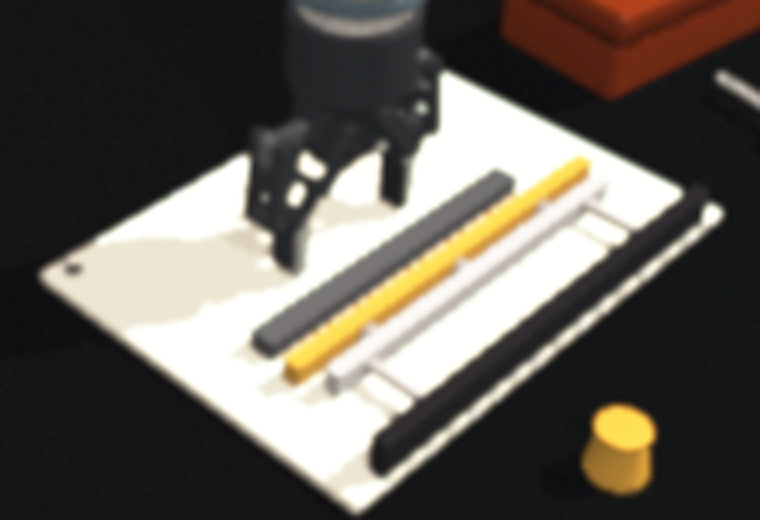

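The bar at (385,260) lies parallel to the rail with a gap of about 12 mm, and the tips are behind it and low. I push 22 mm further, then continue in small steps.

```bash
python3 -m creep '0 0 0 -0.006 0 0 0; 0 0 0 -0.012 0 0 0; 0 0 0 -0.015 0 0 0; 0 0 0 -0.018 0 0 0; 0 0 0 -0.020 0 0 0; 0 0 0 -0.022 0 0 0; 0 0 0 -0.022 0 0 0';python3 -m creep '0 0 0 -0.001 0 0 0; 0 0 0 -0.002 0 0 0; 0 0 0 -0.003 0 0 0;0 0 0 -0.003 0 0 0'; python3 -c "
from h import *
plan(472.7,-5.9,4,187.75)"
```

```text
clock: 18.38
eef_pos: [584.8, 9.2, -1.9]
tcp_rot: [3.141, -0.003, -3.006]
contact_force: [-5.3, 0.2, 4.2]
opening: 0.999
grasp_force: 2.8
clock: 18.88
eef_pos: [588.1, 9.6, -1.9]
tcp_rot: [3.141, -0.002, -3.006]
contact_force: [-4.0, -0.7, 2.4]
opening: 0.997
grasp_force: 2.3
rotvec [ 0.01 -0.13 -0.  ] shift [ 0.1164  0.0002 -0.0057] pos [588.1   9.6  -1.9] F [-4.01 -0.66  2.39] t 18.875 op 1.0
```

```bash
python3 -m creep '0 0 0 -0.001 0 0 0; 0 0 0 -0.002 0 0 0; 0 0 0 -0.003 0 0 0;0 0 0 -0.003 0 0 0';python3 -m creep '0 0 0 -0.001 0 0 0; 0 0 0 -0.001 0 0 0'; python3 -m creep '0 0 0 -0.001 0 0 0; 0 0 0 -0.001 0 0 0'; python3 -c "
from h import *
plan(472.7,-5.9,4,187.75)"
```

```text
clock: 19.38
eef_pos: [592.5, 10.1, -1.7]
tcp_rot: [-3.142, 0.0, -3.006]
contact_force: [-1.6, -0.5, -1.3]
opening: 1.001
grasp_force: 0.9
clock: 19.62
eef_pos: [593.3, 10.2, -1.6]
tcp_rot: [-3.142, 0.0, -3.006]
contact_force: [-2.3, -0.3, -1.6]
opening: 1.003
grasp_force: 1.0
clock: 19.88
eef_pos: [594.2, 10.3, -1.7]
tcp_rot: [3.142, 0.0, -3.007]
contact_force: [-1.3, 0.0, -0.8]
opening: 1.002
grasp_force: 1.1
rotvec [ 0.    0.   -0.01] shift [ 0.1226  0.0003 -0.0057] pos [594.2  10.3  -1.7] F [-1.35  0.02 -0.77] t 19.875 op 1.0
```

```bash
python3 -m creep '0 0 0 -0.0007 0 0 0; 0 0 0 -0.0007 0 0 0'; python3 -m creep '0 0 0 -0.0007 0 0 0; 0 0 0 -0.0007 0 0 0'; python3 -m creep '0 0 0 -0.0007 0 0 0; 0 0 0 -0.0007 0 0 0'
```

```text
clock: 20.12
eef_pos: [594.3, 10.4, -1.7]
tcp_rot: [3.141, -0.001, -3.006]
contact_force: [-4.8, -0.2, 1.1]
opening: 1.003
grasp_force: 2.6
clock: 20.38
eef_pos: [594.5, 10.4, -1.7]
tcp_rot: [3.141, -0.002, -3.006]
contact_force: [-7.3, -0.4, 3.0]
opening: 1.0
grasp_force: 3.5
clock: 20.62
eef_pos: [594.7, 10.4, -1.7]
tcp_rot: [3.141, -0.003, -3.006]
contact_force: [-9.5, -2.0, 5.8]
opening: 0.999
grasp_force: 4.5
```

```bash
python3 -m creep '0 0 0 -0.0005 0 0 0; 0 0 0 -0.0005 0 0 0; 0 0 0 -0.0005 0 0 0'; python3 -m creep '0 0 0 -0.0003 0 0 0; 0 0 0 -0.0003 0 0 0; 0 0 0 -0.0003 0 0 0;0 0 0 -0.0003 0 0 0'
```

```text
clock: 21.0
eef_pos: [594.6, 10.4, -1.8]
tcp_rot: [3.141, -0.004, -3.006]
contact_force: [-9.8, -2.0, 6.6]
opening: 1.0
grasp_force: 5.3
clock: 21.5
eef_pos: [594.7, 10.4, -1.8]
tcp_rot: [3.141, -0.004, -3.006]
contact_force: [-11.4, -2.9, 7.6]
opening: 0.999
grasp_force: 5.9
```

Bearing down adds friction, so I ease the tool up a little while holding the push.

```bash
python3 -m creep '0 0 0 0 0 -0.0005 0; 0 0 0 0 0 -0.001 0; 0 0 0 0 0 -0.001 0'; python3 -m creep '0 0 0 0 0 -0.0005 0; 0 0 0 0 0 -0.001 0; 0 0 0 0 0 -0.001 0'; python3 -c "
from h import *
plan(472.7,-5.9,4,187.75)"
```

```text
clock: 21.88
eef_pos: [595.3, 10.5, -1.4]
tcp_rot: [3.141, -0.003, -3.006]
contact_force: [-6.4, -1.3, -2.7]
opening: 0.998
grasp_force: 3.2
clock: 22.25
eef_pos: [595.1, 10.5, -0.5]
tcp_rot: [3.141, -0.004, -3.006]
contact_force: [-6.2, -1.7, -4.0]
opening: 0.997
grasp_force: 3.1
rotvec [ 0.01 -0.21  0.  ] shift [ 0.1236  0.0002 -0.0041] pos [ 5.951e+02  1.050e+01 -5.000e-01] F [-6.18 -1.67 -4.  ] t 22.25 op 1.0
```

```bash
python3 -m creep '0 0 0 -0.0006 0 0 0; 0 0 0 -0.0006 0 0 0; 0 0 0 -0.0006 0 0 0'; python3 -m creep '0 0 0 -0.0005 0 -0.0002 0; 0 0 0 -0.0005 0 -0.0002 0; 0 0 0 -0.0005 0 -0.0002 0'
```

```text
clock: 22.62
eef_pos: [595.3, 10.6, -0.7]
tcp_rot: [3.141, -0.004, -3.006]
contact_force: [-7.1, -1.2, -4.8]
opening: 1.002
grasp_force: 3.5
clock: 23.0
eef_pos: [595.5, 10.6, -0.6]
tcp_rot: [3.141, -0.005, -3.006]
contact_force: [-8.9, -1.3, -4.4]
opening: 0.996
grasp_force: 3.9
```

```bash
python3 -m creep '0 0 0 -0.0003 0 0.0004 0; 0 0 0 -0.0003 0 0.0004 0; 0 0 0 -0.0003 0 0.0004 0; 0 0 0 -0.0003 0 0.0004 0'; python3 -m creep '0 0 0 -0.0004 0 0.0002 0; 0 0 0 -0.0004 0 0.0002 0; 0 0 0 -0.0004 0 0.0002 0'
```

```text
clock: 23.5
eef_pos: [595.7, 10.6, -1.1]
tcp_rot: [3.141, -0.005, -3.006]
contact_force: [-8.1, -3.4, -5.4]
opening: 1.0
grasp_force: 4.1
clock: 23.88
eef_pos: [595.8, 10.6, -1.3]
tcp_rot: [3.141, -0.006, -3.006]
contact_force: [-9.6, -2.1, -3.9]
opening: 1.001
grasp_force: 4.5
```

About 10 N with the springs giving by about 1.5 mm. I neutralise the vertical load and then back straight off.

```bash
python3 -m creep '0 0 0 0 0 0.0004 0; 0 0 0 0 0 0.0008 0; 0 0 0 0 0 0.0008 0;0 0 0 0 0 0.0008 0'; python3 -m creep '0 0 0 0.001 0 0 0; 0 0 0 0.002 0 0 0; 0 0 0 0.003 0 0 0; 0 0 0 0.005 0 0 0; 0 0 0 0.008 0 0 0; 0 0 0 0.014 0 0 0; 0 0 0 0.022 0 0 0; 0 0 0 0.03 0 0 0'; python3 -m creep '0 0 0 0.02 0 -0.02 0; 0 0 0 0.03 0 -0.06 0; 0 0 0 0.03 0 -0.12 0; 0 0 0 0.04 0 -0.18 0; 0 0 0 0.04 0 -0.22 0; 0 0 0 0.04 0 -0.22 0'; python3 - <<'E'
from h import *
f=r.grab_frame("wrist"); save("pics/w5.png",f["img"])
Q=cloud(f); I=f["img"].astype(int);hsv=cv2.cvtColor(f["img"],cv2.COLOR_RGB2HSV).astype(int)
a=np.radians(7.75); O=np.array([580.,28]); ex=np.array([np.cos(a),np.sin(a)]);ey=np.array([-ex[1],ex[0]])
jx=(Q[...,:2]-O)@ex; jy=(Q[...,:2]-O)@ey
k=(abs(jy)<140)&(jx>0)&(jx<70)&(f["range_z"]>0)
rl=k&(hsv[...,1]>110)&(hsv[...,2]>90)&(Q[...,2]>22)&(Q[...,2]<30)
br=k&(I.max(-1)<120)&(hsv[...,1]<90)&(Q[...,2]>18)&(Q[...,2]<26)&(jx<47)
for n,m in(("rail",rl),("bar",br)): 
    if m.sum()>20: print(n,m.sum(),np.percentile(jx[m],[2,50,98]).round(1),np.percentile(jy[m],[2,98]).round(),"deg",-np.degrees(np.polyfit(jy[m],jx[m],1)[0]),"z",np.median(Q[m][:,2]))
E
```

```text
clock: 24.38
eef_pos: [595.7, 10.6, -1.7]
tcp_rot: [3.141, -0.006, -3.006]
contact_force: [-10.4, -2.9, 2.4]
opening: 0.997
grasp_force: 5.7
clock: 25.38
eef_pos: [568.5, 6.8, -0.8]
tcp_rot: [-3.142, 0.0, -3.006]
contact_force: [-0.3, -0.2, -0.3]
opening: 1.001
grasp_force: 0.0
clock: 26.12
eef_pos: [531.1, 1.5, 222.6]
tcp_rot: [-3.141, 0.007, -3.006]
contact_force: [0.4, 0.3, -0.1]
opening: 1.0
grasp_force: 0.0
rail 2280 [42.2 47.1 53.5] [-128.  129.] deg 0.08008901756455032 z 26.43702640163619
bar 3199 [24.2 32.4 41.9] [-123.   87.] deg -0.01795799395437527 z 22.469989828919836
```

View pics/w5.png

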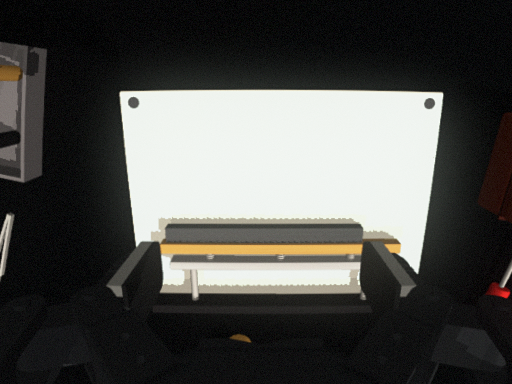

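The bar (165–362, row 232) lies flush along the brass rail (row 246) within about 0.1°. The canister stands in the bay and the robot touches nothing.

```bash
python3 -c "
from rig import r
print(r.sign_off())"
```

```text
the job is handed in; nothing more can be done
None
```

I handed the job in at about 26 s; no verdict came back. The canister stands upright in the empty bay. The bar was pushed with a peak measured force of about 12 N and released, and lies parallel to the rail within about 0.1° and looks flush along its length. The 0.3 N left between bar and rail could not be measured directly.

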